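Trim the line amplifier's level with the tuning tool

ROBOT

A 6-joint arm with a two-finger parallel gripper is mounted at the origin on the work surface. World frame = base frame: x ahead of the robot, y to its left, z up, the work surface at z = 0. Lengths are in m, angles in rad, forces in N, time in s.
With the tool pointing down it reaches from about 0.275 to 0.775 m from the base axis. Payload 14.6 kg.
Tool frame: the origin (TCP) lies between the finger pads; the fingertips stand 19 mm ahead of it and the grasp point (between the pads) is the TCP; y points along the fingers, x is the direction in which the jaws open and shut, and the axes are right-handed (so a half turn about y gives the same grasp; the last joint's range is limited). The gripper opens to 85 mm and grips with 20 to 120 N. Pads are 22 mm wide; open, the fingers measure 114 mm over their backs; the gripper's body (76 mm by 85 mm) begins 54 mm behind the grasp point. The pads swing forward as they close: fully open they stand 13 mm farther back than shut.
Start: joints at [-1.393, 0.263, -0.048, 1.259, 0, 1.415], TCP at [0.172, -0.496, 0.25] pointing down, gripper open.
Joint ranges: [-2.65, 2.65], [-0.89, 1.7], [-1.18, 1.37], [-2.13, 2.11], [-1.35, 1.29], [-3.14, 3.14]. Speed limits (rad/s): [1.89, 1.89, 2.57, 2.79, 3.14, 3.14].

INTERFACE

Orientations are given as a unit quaternion [x, y, z, w].
In Python, from plant import arm gives the robot as it stands. Calls block until the motion is done:
- arm.move_pose(position, orientation): joint-space move of the TCP to a pose.
- arm.servo_line(position, ori=None, feed=0.15): straight line of the TCP; ori=None keeps the orientation; feed is the mean speed in m/s.
- arm.move_joints(angles): joint-space move.
- arm.command_gripper(opening, force=None): finger opening in m; force is the grip in N (None keeps the last); returns when the fingers have stopped.
- arm.dwell(seconds).
- arm.ik(position, orientation): joint angles nearest the present ones, or None.
- arm.read_state(): the state.
- arm.camera(name): name is "scene" or "top" or "wrist"; returns a dict with "pixels" (384x512x3 uint8, blue, green, red), "depth" (384x512 float32, m along the optical axis (not along the pixel's ray), 0 where there is no reading), "fx", "fy", "cx", "cy" (pixels), "dist" ([k1, k2, p1, p2, k3] as OpenCV has them; the pictures are not rectified), "T" (4x4, takes a point from camera to world coordinates). Camera axes: x right, y down, z forward; pixel columns grow to the right and rows downward; lengths in m; the calibration is good to about 2 mm. A picture is of the moment at which its call begins.
A pose or a line that the arm cannot do raises arm.PlanningError and nothing moves.
- arm.finish_job(): hands the job in, once; it reports no verdict.
The state is a dict: "time": time; "joint_positions": joint angles; "joint_vel": joint speeds; "effort": joint torques, N m; "eef_pos": TCP position; "eef_rot": TCP orientation; "wrist_force": force on the tool from outside, world axes, zero at the start; "moment": the same for the moment, N m; "width": finger opening in m.
Only numpy, scipy, OpenCV 4.12 (cv2) and the standard library are available. Lean on these libraries where they do the work, as an engineer would, in place of code of your own. Each camera call takes 0.05 s, during which the arm holds its last target.

TASK

Take the plastic tuning tool from its wooden stand, seat its blade in the slotted core down in the amplifier's tuning well, pressing only gently, and turn the core clockwise until the dial needle points at the long middle mark. Then put the tool back upright and fully home in its stand, let go, and leave the other things on the bench where they are.

Things in the scene. Friction and masses are not known exactly. Their poses are not given: they have to be found in the camera images.
- tool_grip (a point): Centre of the square handle (16 x 16 mm, 50 mm tall) of the white plastic tuning tool, 94 mm tall, 40 g, upright in the stand; z up along the tool, handle flats facing x and y. Below: a round collar 26 mm wide (underside 29 mm below this point), a round shaft 12.4 mm thick, 32 mm long, then a short cone to a flat blade 11.5 mm wide along x, 3 mm thick along y, 5 mm long.
- tool_tip (a point): Centre of the blade's lower end, 69 mm below the handle's centre, on the tool's axis; axes as the handle's.
- stand_hole (a point): Centre of the hole's mouth in the top of the tool stand, a fixed wooden block 70 x 70 x 45 mm, top 45 mm above the bench. Plain square through-hole 18 x 18 mm. The tool is home when its collar lies on the block's top, its blade tip then 40 mm below this point.
- amp: The line amplifier, a fixed grey metal case 200 mm (x) x 130 mm (y) x 55 mm tall; origin under its centre. The tuning well is at x = -55 mm (the end nearer the robot), the round covered dial (86 mm wide, its cover 63 mm above the bench) is centred at x = +45 mm. The case must not be pressed with more than 45 N.
- well (a point): Centre of the tuning well's mouth in the amplifier's top face, 55 mm above the bench; axes as the amplifier's. A funnel 22 mm wide narrows within 5 mm to a round bore 13.4 mm wide. Inside is a brass core with a straight slot across its head, 5 mm wide and 4 mm deep. The head lies 12 to 22 mm below the mouth, the slot up to 45 degrees either way from the amplifier's x axis: find both by feel.
- core (a joint): How far the sprung core is pushed down, m, 0 at rest. The core turns stiffly (0.04 N m) and stays where it is left. It gives way from about 2.5 N and 4 N more for each mm; it must not be pushed in more than 3.5 mm (about 16 N).
- needle (a joint): Dial needle angle, rad, growing clockwise seen from above: 0 at the end mark on the left as seen from the robot, 0.9 at the long middle mark, where the needle points along the amplifier's +x. It follows the core one to one: turning the core clockwise from above by 0.1 rad adds 0.1. The needle starts between -0.1 and 0.35; the core has stops at -0.3 and 1.6.
- carton: Loose cardboard box 90 x 70 x 50 mm, a bystander; origin under its centre.
- smallbox: Loose cardboard box 60 x 45 x 30 mm, a bystander; origin under its centre.
- spool: Loose empty black spool 64 mm wide, 44 mm tall, a bystander; origin under its centre.
- tape: Loose roll of paper tape, 70 mm wide, 20 mm tall, a bystander; origin under its centre.
- jar: Loose white jar 52 mm wide, 50 mm tall, a bystander; origin under its centre.
- driver: Loose screwdriver with a grey handle, lying on the bench, a bystander.
Not all that is in view belongs to the job. What is shaped like the part that bears tool_grip but black or green is not meant. Leave any turquoise look-alike of the part that bears stand_hole alone.

How it is judged:
On the way:
1. with the tool's blade in the well, the needle is brought to the middle mark (value of joint needle between 0.79 and 1.01 rad and horizontal distance between tool_tip and well below 0.004 m and z of tool_tip in the frame of well below -0.012 m), for 0.2 s.
At the end, for the whole second after the job is handed in: The needle stands within 0.12 rad of the middle mark, and the tool stands released, upright (within 0.1 rad) and at rest in the stand's hole, its collar within 3 mm of the block's top (value of joint needle between 0.78 and 1.02 rad and horizontal distance between tool_tip and stand_hole below 0.006 m and z of tool_tip in the frame of stand_hole below -0.037 m and angle between tool_tip's own z axis and vertical below 0.1 rad and linear speed of tool below 0.02 m/s); the robot touches nothing.
It fails at once if the core is pushed in more than 3.5 mm (value of joint core above 0.0035 m).
It fails at once if the needle is driven far past the mark (value of joint needle above 1.25 rad).
It fails at once if the amplifier's case is pressed with more than 45 N, by tool or gripper (contact force between any of tool, the fingers and amp above 45 N).
It fails at once if a bystander is moved more than 30 mm (distance of any of carton, smallbox, spool, tape, jar, driver from where it was at the start of the episode above 0.03 m).
It also fails if it takes over 64 s, if anything falls off the work surface, if the arm or the gripper's body presses on something with over 40 N, if the wrist force passes 120 N, or if a joint passes its speed limit or range.

## Working session

There is one attempt and no reset: what is moved stays moved. The work goes in short steps, each a Python script; the robot and the scene stay as the last script left them, time stands still between calls to the robot, and variables do not carry over. Pictures are saved under pics/ and viewed, and the job is handed in when it is done.

```bash
ls; mkdir -p pics; cat > h.py <<'E'
import numpy as np, cv2
from plant import arm
def snap(name,fn):
    c=arm.camera(name); np.savez('pics/'+fn+'.npz',**{k:np.asarray(v) for k,v in c.items()}); cv2.imwrite('pics/'+fn+'.png',c['pixels']); return c
def load(fn):
    d=np.load('pics/'+fn+'.npz'); return {k:d[k] for k in d}
def ray(c,u,v):
    K=np.array([[c['fx'],0,c['cx']],[0,c['fy'],c['cy']],[0,0,1]],float)
    p=cv2.undistortPoints(np.array([[[u,v]]],float),K,np.array(c['dist'],float))[0,0]
    T=np.array(c['T']); return T[:3,3],T[:3,:3]@np.array([p[0],p[1],1.])
def onz(c,u,v,z):
    o,d=ray(c,u,v); return o+d*(z-o[2])/d[2]
def bydepth(c,u,v):
    o,d=ray(c,u,v); return o+d*float(c['depth'][int(round(v)),int(round(u))])
def proj(c,P):
    K=np.array([[c['fx'],0,c['cx']],[0,c['fy'],c['cy']],[0,0,1]],float); T=np.linalg.inv(np.array(c['T']))
    return cv2.projectPoints(np.array(P,float).reshape(-1,3),cv2.Rodrigues(T[:3,:3])[0],T[:3,3],K,np.array(c['dist'],float))[0][:,0]
def st():
    s=arm.read_state(); return s
E
python3 - <<'E'
from h import *
s=arm.read_state(); print(s)
for n in ['scene','top','wrist']:
    c=snap(n,n+'0'); print(n,np.round(c['T'],3).tolist())
E
```

```text
pics
{'time': 0.0, 'joint_positions': array([-1.39330786e+00,  2.63497203e-01, -4.89218179e-02,  1.25944075e+00,
       -1.97656005e-05,  1.41549274e+00]), 'joint_vel': array([-0.00026411, -0.00035969, -0.00015967,  0.00019622,  0.00032694,
        0.00074155]), 'effort': array([-3.95379568e-03, -6.37609935e+01,  3.84562504e+01,  1.38663632e-02,
       -2.50432713e-04, -1.90483883e-05]), 'eef_pos': array([ 0.17144909, -0.49593284,  0.24984399]), 'eef_rot': array([-0.57565069,  0.41055305, -0.41000569,  0.57616649]), 'wrist_force': array([0.25183414, 0.35188222, 0.57747924]), 'moment': array([ 0.03256788,  0.00470963, -0.02922356]), 'width': 0.08543279666574025}
scene [[-0.464, 0.603, -0.649, 1.252], [0.886, 0.307, -0.348, 0.382], [-0.01, -0.736, -0.677, 0.831], [0.0, 0.0, 0.0, 1.0]]
top [[0.009, -0.998, 0.066, 0.417], [-1.0, -0.01, -0.007, -0.008], [0.008, -0.066, -0.998, 1.61], [0.0, 0.0, 0.0, 1.0]]
wrist [[0.327, -0.898, -0.294, 0.248], [-0.945, -0.311, -0.101, -0.471], [-0.001, 0.311, -0.951, 0.374], [0.0, 0.0, 0.0, 1.0]]
```

View pics/scene0.png

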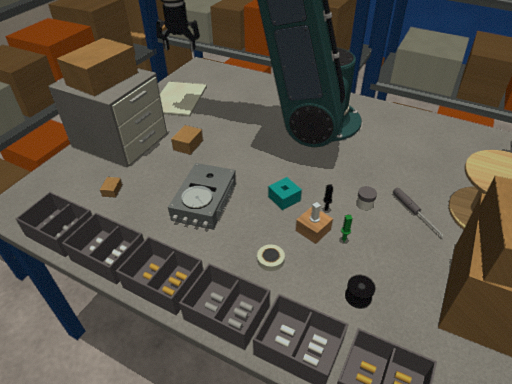

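View pics/top0.png

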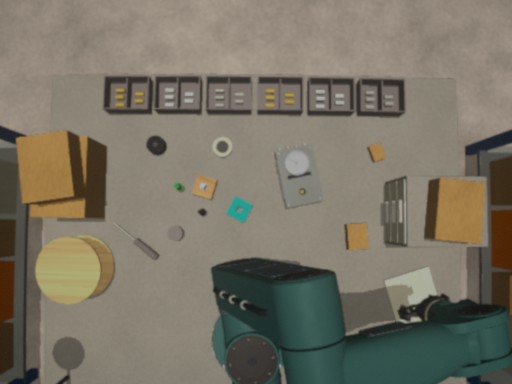

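```bash
python3 - <<'E'
from h import *
c=load('top0'); 
a=cv2.resize(c['pixels'][165:230,160:260],None,fx=8,fy=8,interpolation=cv2.INTER_CUBIC)
b=cv2.resize(c['pixels'][135:215,265:330],None,fx=7,fy=7,interpolation=cv2.INTER_CUBIC)
s=load('scene0')
d=cv2.resize(s['pixels'][170:250,260:360],None,fx=8,fy=7,interpolation=cv2.INTER_CUBIC)
cv2.imwrite('pics/a.png',a);cv2.imwrite('pics/b.png',b);cv2.imwrite('pics/d.png',d)
print(bydepth(c,205,187),bydepth(c,302,191), onz(c,205,187,.09))
E
```

```text
[0.52619433 0.1648064  0.07064697] [ 0.51765918 -0.16825162  0.04173591] [0.52481814 0.16263385 0.09      ]
```

View pics/a.png

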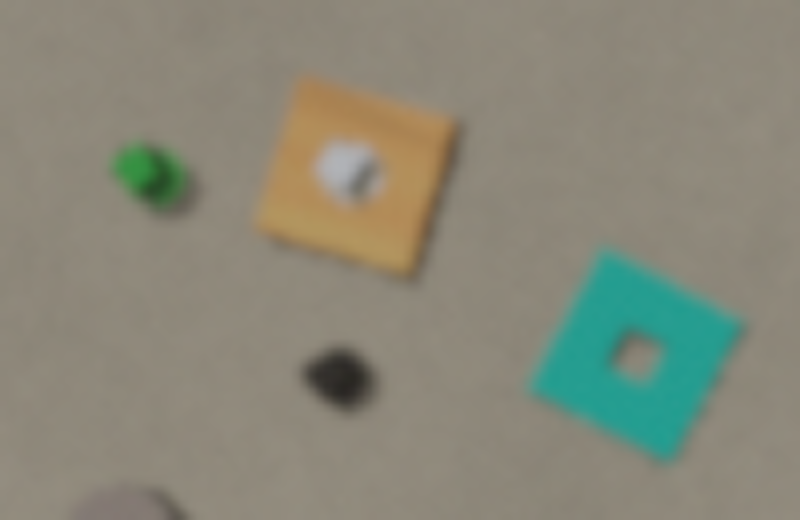

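View pics/b.png

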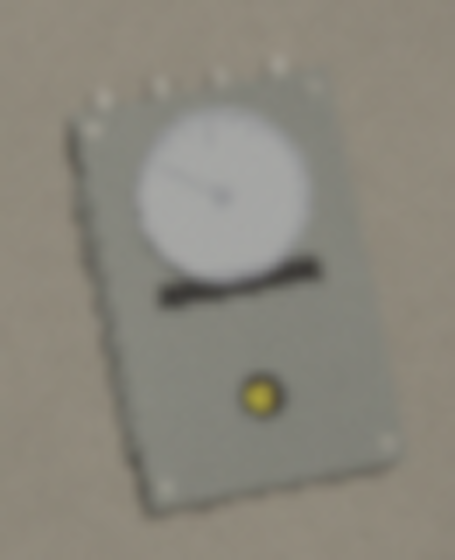

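View pics/d.png

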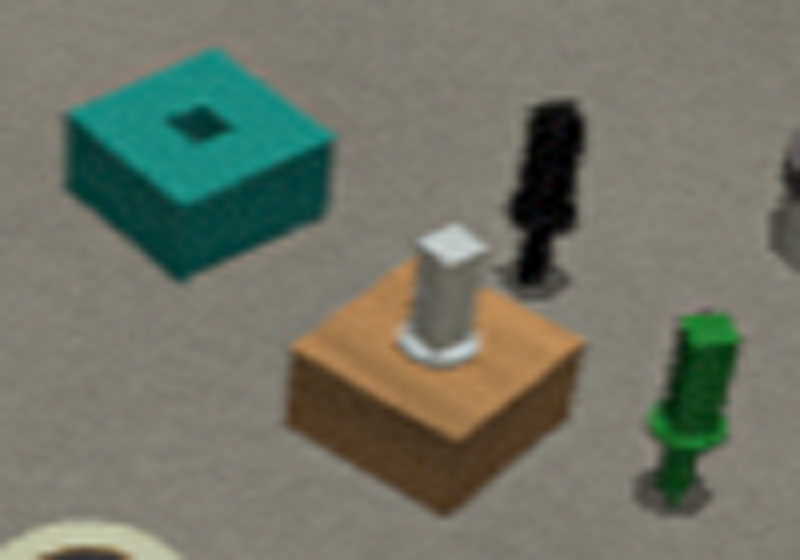

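```bash
cat >> h.py <<'E'
from scipy.spatial.transform import Rotation as Ro
def ori(yaw):
    x=np.array([np.cos(yaw),np.sin(yaw),0]);y=np.array([0,0,-1.]);z=np.cross(x,y)
    return Ro.from_matrix(np.stack([x,y,z],1)).as_quat()
E
python3 - <<'E'
from h import *
c=load('top0')
f=lambda x,y,s,o:((x+.5)/s-.5+o[0],(y+.5)/s-.5+o[1])
P=np.array([onz(c,*f(x,y,8,(160,165)),.045) for x,y in[(305,75),(458,120),(413,275),(258,230)]])
print(P,P.mean(0)); e=P[1]-P[0]; print('yaw',np.arctan2(e[1],e[0]),np.linalg.norm(e))
Q=np.array([onz(c,*f(x,y,7,(265,135)),.055) for x,y in[(78,115),(330,72),(400,455),(150,505)]])
print(Q,Q.mean(0)); m=(Q[0]+Q[1])/2-(Q[2]+Q[3])/2;print('ampyaw',np.arctan2(m[1],m[0]),np.linalg.norm(m))
print('well',onz(c,*f(262,396,7,(265,135)),.055), 'dial',onz(c,*f(224,196,7,(265,135)),.063))
print('white top',onz(c,*f(338,165,8,(160,165)),.1),'black',onz(c,*f(340,375,8,(160,165)),.09),'green',onz(c,*f(140,165,8,(160,165)),.09))
s=arm.read_state();R=Ro.from_quat(s['eef_rot']).as_matrix();print(R.round(2));w=load('wrist0');print(R.T@(w['T'][:3,3]-s['eef_pos']),(R.T@w['T'][:3,:3]).round(2),np.arctan2(R[1,0],R[0,0]))
for y in np.arange(-3,3.2,.5):
    print(round(y,1),[None if q is None else np.round(q,2).tolist() for q in[arm.ik(p,ori(y)) for p in([.525,.163,.25],[.517,-.168,.25])]])
E
```

```text
[[0.57315519 0.1938819  0.045     ]
 [0.55421735 0.1271952  0.045     ]
 [0.48692631 0.14559301 0.045     ]
 [0.50570207 0.21299618 0.045     ]] [0.53000023 0.16991657 0.045     ]
yaw -1.8474939255570928 0.06932356391892369
[[ 0.65443231 -0.07556062  0.055     ]
 [ 0.67739945 -0.20031527  0.055     ]
 [ 0.48793946 -0.23496895  0.055     ]
 [ 0.4623019  -0.11212619  0.055     ]] [ 0.57051828 -0.15574276  0.055     ]
ampyaw 0.18451504195745588 0.1940898088864847
well [ 0.51631349 -0.16689814  0.055     ] dial [ 0.61393398 -0.14714508  0.063     ]
white top [0.53006776 0.17227593 0.1       ] black [0.4427167  0.17112139 0.09      ] green [0.5300183  0.25696705 0.09      ]
[[ 0.33 -0.    0.95]
 [-0.95  0.    0.33]
 [-0.   -1.    0.  ]]
[ 0.00118836 -0.12416132  0.08008105] [[ 1.   -0.   -0.  ]
 [ 0.   -0.31  0.95]
 [-0.   -0.95 -0.31]] -1.2379692077338444
-3.0 [[0.15, 0.31, 0.01, 1.28, 0.0, -1.56], [-0.46, 0.3, -0.0, 1.27, 0.0, -2.18]]
-2.5 [[0.15, 0.31, 0.01, 1.28, 0.0, -2.06], [-0.46, 0.3, -0.0, 1.27, 0.0, -2.68]]
-2.0 [[0.15, 0.31, 0.01, 1.28, 0.0, -2.56], [-0.46, 0.3, -0.0, 1.27, 0.0, 3.11]]
-1.5 [[0.15, 0.31, 0.01, 1.28, 0.0, -3.06], [-0.46, 0.3, -0.0, 1.27, 0.0, 2.61]]
-1.0 [[0.15, 0.31, 0.01, 1.28, 0.0, 2.72], [-0.46, 0.3, -0.0, 1.27, 0.0, 2.11]]
-0.5 [[0.15, 0.31, 0.01, 1.28, 0.0, 2.22], [-0.46, 0.3, -0.0, 1.27, 0.0, 1.61]]
0.0 [[0.15, 0.31, 0.01, 1.28, 0.0, 1.72], [-0.46, 0.3, -0.0, 1.27, 0.0, 1.11]]
0.5 [[0.15, 0.31, 0.01, 1.28, 0.0, 1.22], [-0.46, 0.3, -0.0, 1.27, 0.0, 0.61]]
1.0 [[0.15, 0.31, 0.01, 1.28, 0.0, 0.72], [-0.46, 0.3, -0.0, 1.27, 0.0, 0.11]]
1.5 [[0.15, 0.31, 0.01, 1.28, 0.0, 0.22], [-0.46, 0.3, -0.0, 1.27, 0.0, -0.39]]
2.0 [[0.15, 0.31, 0.01, 1.28, 0.0, -0.28], [-0.46, 0.3, -0.0, 1.27, 0.0, -0.89]]
2.5 [[0.15, 0.31, 0.01, 1.28, 0.0, -0.78], [-0.46, 0.3, -0.0, 1.27, 0.0, -1.39]]
3.0 [[0.15, 0.31, 0.01, 1.28, 0.0, -1.28], [-0.46, 0.3, -0.0, 1.27, 0.0, -1.89]]
```

```bash
python3 - <<'E'
from h import *
arm.move_pose([.517,-.167,.26],ori(.185+1.57)); arm.dwell(.2)
c=snap('wrist','w1'); print(arm.read_state()['time'],c['fx'])
arm.move_pose([.530,.170,.25],ori(1.294)); arm.dwell(.2)
c=snap('wrist','w2'); print(arm.read_state()['time'],arm.read_state()['eef_pos'])
E
```

```text
2.1917 292.3421814524989
3.7167 [0.53023307 0.16930307 0.25000978]
```

View pics/w1.png

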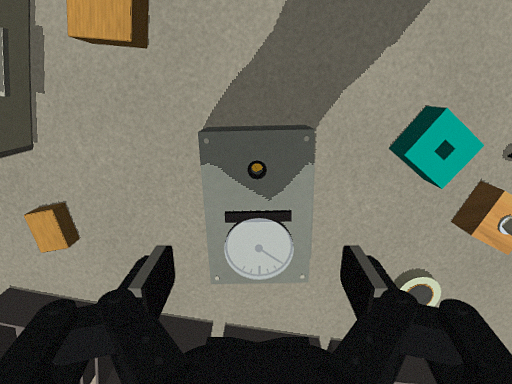

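View pics/w2.png

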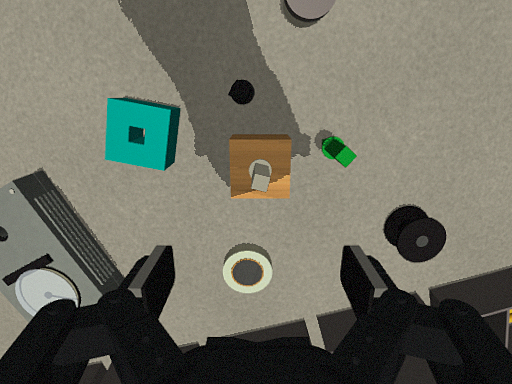

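```bash
python3 - <<'E'
from h import *
c=load('w2'); cv2.imwrite('pics/e.png',cv2.resize(c['pixels'][125:210,220:305],None,fx=7,fy=7,interpolation=cv2.INTER_CUBIC))
c=load('w1'); cv2.imwrite('pics/f.png',cv2.resize(c['pixels'][120:290,190:330],None,fx=3.5,fy=3.5,interpolation=cv2.INTER_CUBIC))
cv2.imwrite('pics/g.png',cv2.resize(c['pixels'][155:185,240:275],None,fx=16,fy=16,interpolation=cv2.INTER_CUBIC))
E
```

```text
(no output)
```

View pics/e.png

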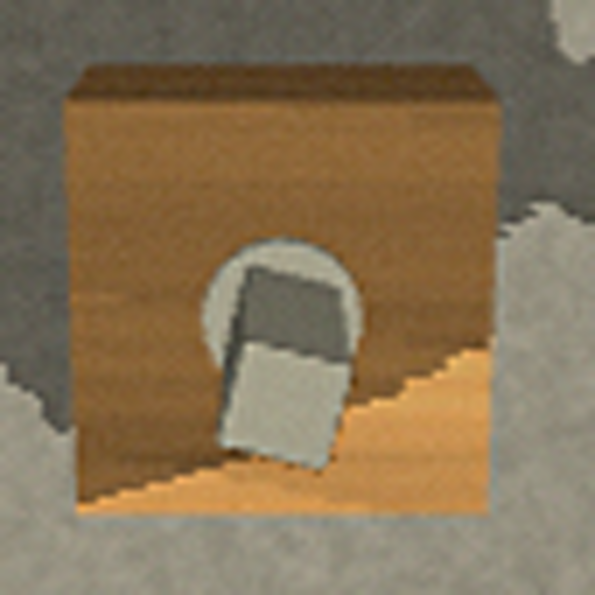

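View pics/f.png

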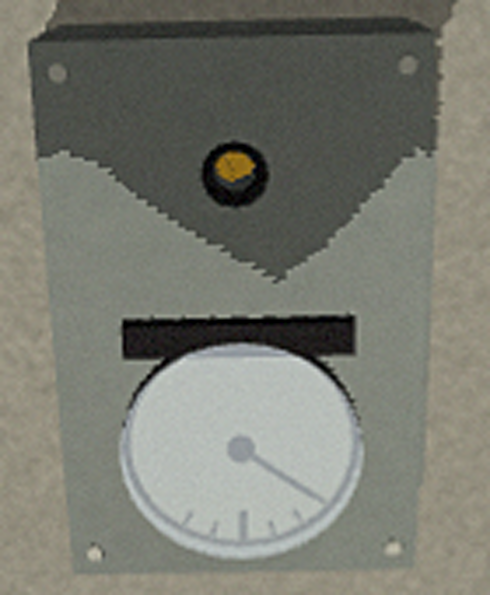

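View pics/g.png

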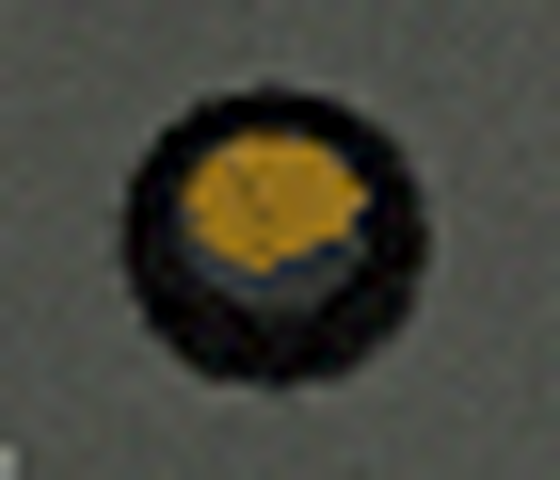

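```bash
python3 - <<'E'
from h import *
f=lambda x,y,s,o:((x+.5)/s-.5+o[0],(y+.5)/s-.5+o[1])
c=load('w2')
H=np.array([onz(c,*f(x,y,7,(220,125)),.099) for x,y in[(245,342),(350,362),(327,468),(220,444)]])
S=np.array([onz(c,*f(x,y,7,(220,125)),.045) for x,y in[(65,100),(500,100),(490,515),(77,515)]])
an=lambda v:round(float(np.arctan2(v[1],v[0])),3)
for n,P in(('handle',H),('stand',S)):
    print(n,P.mean(0),[an(P[(i+1)%4]-P[i]) for i in range(4)],[round(float(np.linalg.norm(P[(i+1)%4]-P[i])),4) for i in range(4)])
print('collar',onz(c,*f(282,319,7,(220,125)),.049))
c=load('w1')
A=np.array([onz(c,*f(x,y,3.5,(190,120)),.055) for x,y in[(57,72),(408,65),(393,548),(95,553)]])
print('amp',A.mean(0),A, [an(P) for P in (A[3]-A[0],A[2]-A[1],A[0]-A[1],A[3]-A[2])],[np.linalg.norm(P) for P in (A[3]-A[0],A[0]-A[1])])
w=onz(c,*f(275,235,16,(240,155)),.055);print('well',w)
C,N,M=[onz(c,*f(x,y,3.5,(190,120)),.06) for x,y in[(241,449),(325,500),(243,525)]]
print('dial',C,an(N-C),an(M-C), 'dir dial-well',an(C-w),np.linalg.norm(C-w))
E
```

```text
handle [0.53365653 0.17049659 0.099     ] [1.098, -0.472, -2.08, 2.628] [0.0149, 0.0159, 0.0156, 0.0153]
stand [0.53416988 0.17052164 0.045     ] [1.293, -0.267, -1.849, 2.863] [0.0698, 0.0707, 0.0706, 0.0707]
collar [0.53396803 0.170358   0.049     ]
amp [ 0.57433112 -0.15740823  0.055     ] [[ 0.49707595 -0.23111513  0.055     ]
 [ 0.47437969 -0.12065234  0.055     ]
 [ 0.65162881 -0.08379928  0.055     ]
 [ 0.67424003 -0.19406616  0.055     ]] [0.206, 0.205, -1.368, -1.369] [np.float64(0.1809965112407216), np.float64(0.11277032689576945)]
well [ 0.51976189 -0.16880942  0.055     ]
dial [ 0.61762828 -0.14850213  0.06      ] 1.152 0.207 dir dial-well 0.205 0.1000760464153983
```

```bash
python3 - <<'E'
from h import *
o=ori(1.098)
arm.command_gripper(.045,40)
arm.move_pose([.5337,.1705,.13],o)
arm.servo_line([.5337,.1705,.0745],feed=.1)
s=arm.read_state();print(s['time'],s['eef_pos'],s['wrist_force'])
arm.command_gripper(0.0,40)
s=arm.read_state();print(s['time'],s['eef_pos'],s['wrist_force'],s['width'])
snap('wrist','w3')
arm.servo_line([.5337,.1705,.155],feed=.15)
s=arm.read_state();print(s['time'],s['eef_pos'],s['wrist_force'],s['moment'],s['width'])
snap('wrist','w4');snap('scene','s4')
E
```

```text
5.45 [0.53425116 0.17058063 0.07537214] [ 0.12107038 -0.00986147  0.03119746]
5.8167 [0.53408025 0.1705587  0.07521084] [-1.38016261 -0.26030111  5.48353657] 0.015474130403319259
6.55 [0.53342052 0.17042555 0.15430937] [ 0.1531134   0.07606682 -0.48119119] [-0.01765941  0.00120226 -0.02653766] 0.015299152080565422
```

View pics/w4.png

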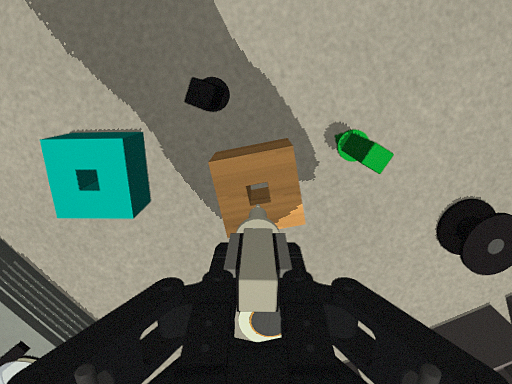

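View pics/s4.png

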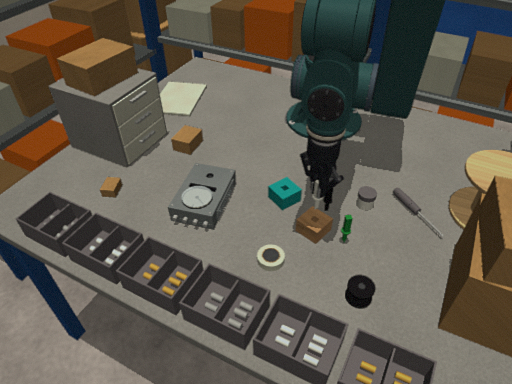

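```bash
python3 - <<'E'
from h import *
c=load('w4'); cv2.imwrite('pics/i.png',cv2.resize(c['pixels'][170:320,205:315],None,fx=5,fy=4,interpolation=cv2.INTER_CUBIC))
c=load('s4'); cv2.imwrite('pics/j.png',cv2.resize(c['pixels'][160:240,285:355],None,fx=8,fy=7,interpolation=cv2.INTER_CUBIC))
E
```

```text
(no output)
```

View pics/i.png

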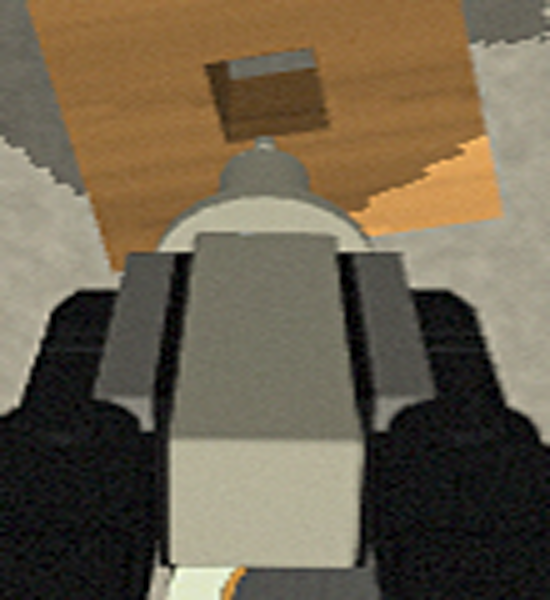

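View pics/j.png

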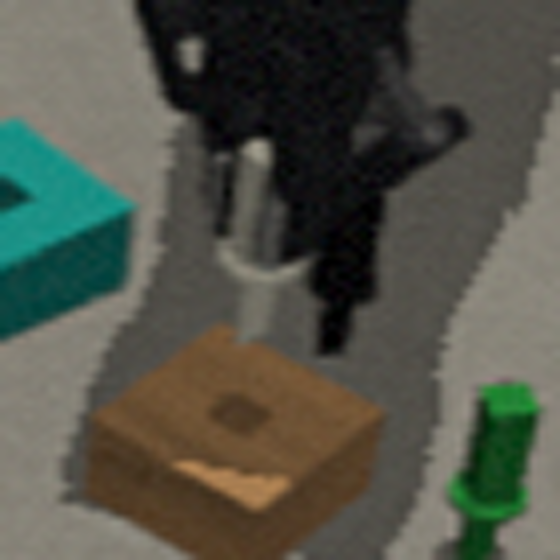

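```bash
python3 - <<'E'
from h import *
c=load('w4'); s=arm.read_state(); R=Ro.from_quat(s['eef_rot']).as_matrix(); p=np.array([.53342052,.17042555,.15430937])
print(R.round(3))
L=[[-.008,-.0238,.008],[.008,-.0238,.008],[-.008,-.0238,-.008],[.008,-.0238,-.008],[-.0015,.0702,.00575],[.0015,.0702,.00575]]
q=proj(c,p+np.array(L)@R.T); print([( (u-205+.5)*5-.5,(v-170+.5)*4-.5) for u,v in q])
print(proj(c,p+R@[0,-.0238,.008]),c['depth'][300:330:4,258])
E
```

```text
[[ 0.455 -0.002 -0.89 ]
 [ 0.89  -0.     0.455]
 [-0.001 -1.     0.001]]
[(np.float64(173.46209635810422), np.float64(441.74223816623794)), (np.float64(371.28444034153785), np.float64(441.5883456918011)), (np.float64(177.5177328468355), np.float64(569.1543908773529)), (np.float64(366.4318098616543), np.float64(568.9794124502375)), (np.float64(257.1326207836479), np.float64(133.6993256368197)), (np.float64(278.25635633432466), np.float64(133.69125241802385))]
[[259.07754381 280.06373087]] [0.1200944  0.12104514 0.11972425 0.31276533 0.3152162  0.3173621
 0.31967872 0.32088414]
```

```bash
cat >> h.py <<'E'
W=np.array([.5200,-.1687])
def go(xy,z,yaw=None,feed=.03,dw=.08):
    arm.servo_line([xy[0],xy[1],z],None if yaw is None else ori(yaw),feed=feed)
    arm.dwell(dw); return rep(z)
def rep(z=0):
    s=arm.read_state(); f=s['wrist_force']; print('t%.2f zc %.4f pos %s F %s Mz %.3f'%(s['time'],z,np.round(s['eef_pos'],4),np.round(f,2),s['moment'][2])); return s
E
python3 - <<'E'
from h import *
arm.servo_line([.5337,.1705,.165],feed=.1)
arm.move_pose([W[0],W[1],.165],ori(2.64))
arm.dwell(.1); rep(.165)
go(W,.131,feed=.1,dw=.2)
snap('wrist','w5');snap('scene','s5');snap('top','t5')
for z in np.arange(.128,.1125,-.002):
    s=go(W,z)
    if np.abs(s['wrist_force'][:2]).max()>4 or s['wrist_force'][2]>2: break
E
```

```text
t8.88 zc 0.1650 pos [ 0.5201 -0.1683  0.165 ] F [ 0.02 -0.55 -0.37] Mz 0.021
t9.57 zc 0.1310 pos [ 0.5203 -0.1688  0.1316] F [-0.61 -0.8  -0.14] Mz -0.030
t10.05 zc 0.1280 pos [ 0.52   -0.1687  0.1279] F [-0.07 -0.04  0.61] Mz 0.030
t10.38 zc 0.1260 pos [ 0.52   -0.1687  0.126 ] F [ 0.06 -0.4  -0.57] Mz 0.042
t10.72 zc 0.1240 pos [ 0.52   -0.1687  0.124 ] F [-0.42 -0.79 -0.51] Mz 0.001
t11.05 zc 0.1220 pos [ 0.52   -0.1687  0.122 ] F [ 0.27 -0.12  0.48] Mz 0.024
t11.38 zc 0.1200 pos [ 0.52   -0.1687  0.12  ] F [-0.87  0.5  -0.3 ] Mz 0.036
t11.72 zc 0.1180 pos [ 0.5199 -0.1685  0.1179] F [ 0.66  1.73 -1.19] Mz 0.021
t12.05 zc 0.1160 pos [ 0.5199 -0.1686  0.1159] F [ 1.14  3.02 -2.33] Mz 0.016
t12.38 zc 0.1140 pos [ 0.5199 -0.1686  0.1139] F [ 0.41  2.67 -2.88] Mz -0.053
```

View pics/w5.png

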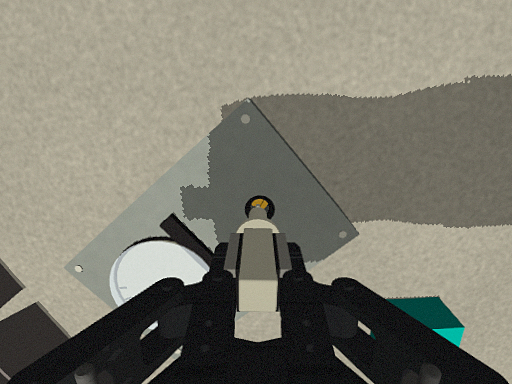

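View pics/s5.png

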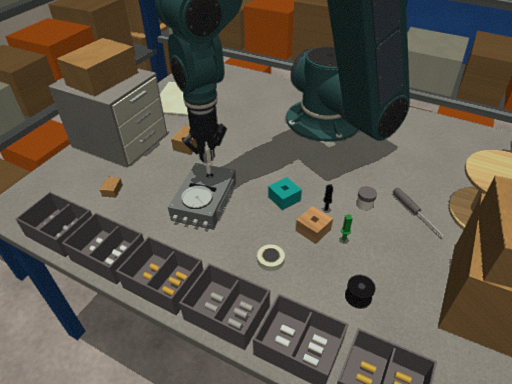

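View pics/t5.png

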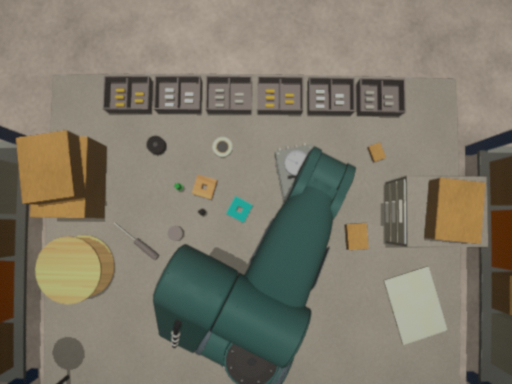

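```bash
python3 - <<'E'
from h import *
W=W+[.0001,.0005]
go(W,.1135,dw=.2)
for z in np.arange(.113,.098,-.0007):
    s=go(W,z)
    if np.abs(s['wrist_force'][:2]).max()>5 or s['wrist_force'][2]>2: break
arm.dwell(.2);rep()
E
```

```text
t12.83 zc 0.1135 pos [ 0.5201 -0.1683  0.1135] F [ 0.28  0.86 -0.47] Mz 0.071
t13.17 zc 0.1130 pos [ 0.5201 -0.1682  0.113 ] F [0.84 0.82 0.34] Mz 0.002
t13.50 zc 0.1123 pos [ 0.5201 -0.1682  0.1123] F [-0.66  1.28  0.57] Mz 0.044
t13.83 zc 0.1116 pos [ 0.5201 -0.1681  0.1117] F [-0.97  2.47  4.54] Mz -0.002
t14.03 zc 0.0000 pos [ 0.5201 -0.1682  0.1117] F [1.1  3.03 5.86] Mz 0.023
```

```bash
python3 - <<'E'
from h import *
W=W+[.0001,.0008]
s=go(W,.1119,dw=.15)
yaw=2.64
for i in range(10):
    yaw-=.15
    s=go(W,.1119,yaw,dw=.15)
    if s['wrist_force'][2]<1.0: break
print(yaw)
E
```

```text
t14.43 zc 0.1119 pos [ 0.5201 -0.1679  0.1118] F [-0.71  0.79  2.06] Mz -0.004
t14.88 zc 0.1119 pos [ 0.52   -0.1678  0.1118] F [ 0.6   1.72 -0.18] Mz 0.034
2.49
```

```bash
cat >> h.py <<'E'
def favg(n=5):
    F=[]
    for _ in range(n):
        arm.dwell(.03); s=arm.read_state(); F.append(np.r_[s['wrist_force'],s['moment'][2]])
    F=np.mean(F,0); print('   avg',F.round(2),'z',round(s['eef_pos'][2],4)); return F
E
python3 - <<'E'
from h import *
W=W+[.0001,.001]
favg()
for z in np.arange(.1114,.106,-.0006):
    go(W,z,dw=.03); F=favg(4)
    if F[2]>3.5: break
E
```

```text
avg [ 0.05  1.44 -0.39  0.01] z 0.1118
t15.33 zc 0.1114 pos [ 0.52   -0.1677  0.1113] F [ 0.45  0.99 -1.04] Mz -0.030
   avg [ 0.3   1.17 -0.62 -0.01] z 0.1114
t15.75 zc 0.1108 pos [ 0.5201 -0.1677  0.1108] F [0.64 1.34 0.9 ] Mz -0.007
   avg [ 0.32  1.28 -0.48 -0.02] z 0.1108
t16.17 zc 0.1102 pos [ 0.5201 -0.1677  0.1102] F [ 0.17  1.64 -0.51] Mz -0.018
   avg [ 0.33  1.9  -0.5   0.  ] z 0.1102
t16.58 zc 0.1096 pos [ 0.5201 -0.1677  0.1096] F [-0.02  2.22 -0.57] Mz -0.000
   avg [-0.27  1.38 -0.68 -0.  ] z 0.1096
t17.00 zc 0.1090 pos [ 0.5201 -0.1677  0.109 ] F [ 0.34  2.25 -0.5 ] Mz 0.011
   avg [ 0.3   2.06 -0.21 -0.  ] z 0.109
t17.42 zc 0.1084 pos [ 0.5201 -0.1677  0.1084] F [ 0.8   1.73 -0.  ] Mz -0.034
   avg [ 0.17  1.62 -0.29 -0.01] z 0.1084
t17.83 zc 0.1078 pos [ 0.5201 -0.1677  0.1078] F [1.36 1.61 0.39] Mz -0.007
   avg [-0.02  1.61  0.32  0.03] z 0.1078
t18.25 zc 0.1072 pos [ 0.5201 -0.1677  0.1072] F [-0.36  2.36  0.34] Mz 0.016
   avg [-0.16  2.23  1.14  0.01] z 0.1072
t18.67 zc 0.1066 pos [ 0.5199 -0.1676  0.1065] F [-0.98  1.98 -0.22] Mz 0.014
   avg [-0.93  2.42 -0.67 -0.03] z 0.1065
t19.08 zc 0.1060 pos [ 0.5199 -0.1676  0.1058] F [-1.6   2.82 -1.53] Mz -0.078
   avg [-0.85  2.63 -2.08  0.  ] z 0.1059
```

```bash
sed -i 's/^W=.*/W=np.array([.5200,-.1672])/' h.py; python3 - <<'E'
from h import *
go(W,.1060,dw=.1);favg()
for z in np.arange(.1054,.099,-.0006):
    go(W,z,dw=.03); F=favg(4)
    if F[2]>2: break
E
```

```text
t19.57 zc 0.1060 pos [ 0.5201 -0.1673  0.1061] F [-1.3   1.74 -1.43] Mz -0.016
   avg [-1.48  1.66 -1.62 -0.02] z 0.106
t20.02 zc 0.1054 pos [ 0.5201 -0.1672  0.1054] F [-0.3  1.8 -1.2] Mz 0.005
   avg [-0.72  1.35 -1.1  -0.02] z 0.1054
t20.43 zc 0.1048 pos [ 0.52   -0.1672  0.1048] F [-0.52  0.66 -0.79] Mz 0.021
   avg [ 0.07  1.32 -0.99  0.02] z 0.1048
t20.85 zc 0.1042 pos [ 0.52   -0.1672  0.1042] F [-0.12  1.39 -1.21] Mz -0.009
   avg [-0.8   1.37 -0.47 -0.01] z 0.1042
t21.27 zc 0.1036 pos [ 0.5201 -0.1672  0.1037] F [-0.27  1.36  2.7 ] Mz -0.012
   avg [-1.18  1.58  2.8  -0.02] z 0.1037
```

```bash
python3 - <<'E'
from h import *
yaw=2.49
for i in range(4):
    yaw-=.15
    go(W,.1036,yaw,dw=.05); F=favg(4)
    if F[2]<.8: break
print(yaw)
c=snap('scene','s6'); cv2.imwrite('pics/s6c.png',cv2.resize(c['pixels'][160:230,165:240],None,fx=8,fy=8,interpolation=cv2.INTER_CUBIC))
c=snap('top','t6'); cv2.imwrite('pics/t6c.png',cv2.resize(c['pixels'][140:185,270:320],None,fx=10,fy=10,interpolation=cv2.INTER_CUBIC))
E
```

```text
t21.75 zc 0.1036 pos [ 0.5202 -0.1674  0.1037] F [ 1.2  -0.16  2.65] Mz -0.004
   avg [0.28 0.03 2.86 0.02] z 0.1037
t22.23 zc 0.1036 pos [ 0.5201 -0.1673  0.1037] F [-0.22 -0.55  3.14] Mz -0.054
   avg [ 0.76 -0.67  3.27 -0.  ] z 0.1036
t22.72 zc 0.1036 pos [ 0.52   -0.1672  0.1036] F [ 0.06 -1.2   3.72] Mz -0.016
   avg [ 0.63 -0.45  2.64  0.  ] z 0.1036
t23.20 zc 0.1036 pos [ 0.52   -0.1674  0.1036] F [-1.23 -2.17  3.58] Mz 0.028
   avg [-0.32 -2.62  3.37  0.03] z 0.1036
1.8900000000000006
```

View pics/s6c.png

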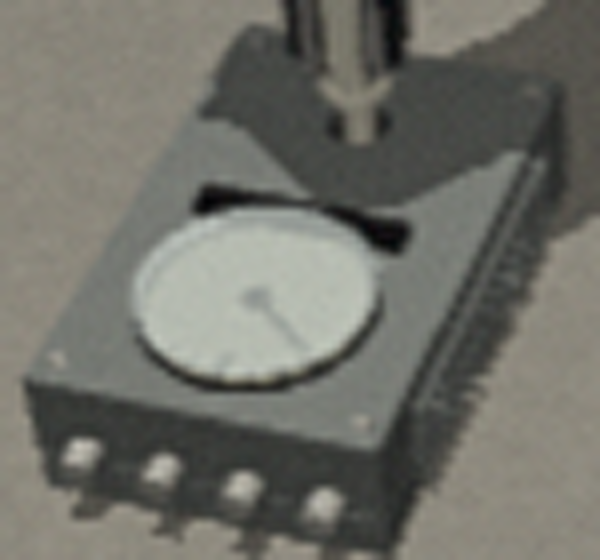

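View pics/t6c.png

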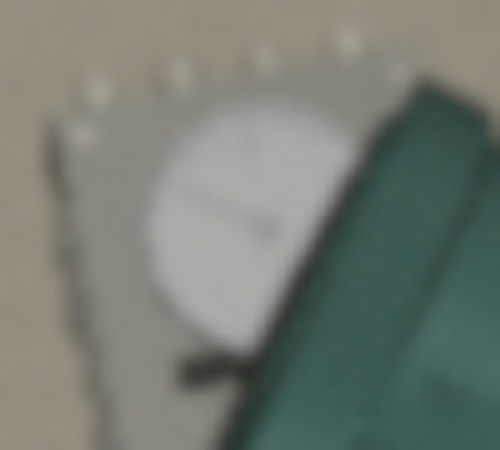

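```bash
python3 - <<'E'
from h import *
yaw=1.89
for i in range(8):
    yaw-=.15
    go(W,.1036,yaw,dw=.03); F=favg(4)
    if F[2]<1.: break
print(yaw)
E
```

```text
t23.77 zc 0.1036 pos [ 0.5201 -0.1674  0.1037] F [ 0.49 -4.15  3.08] Mz 0.045
   avg [ 0.68 -5.22  3.12  0.05] z 0.1037
t24.23 zc 0.1036 pos [ 0.5201 -0.1675  0.1037] F [ 0.39 -5.97  3.57] Mz 0.034
   avg [ 0.54 -5.99  3.36  0.03] z 0.1037
t24.70 zc 0.1036 pos [ 0.5201 -0.1676  0.1037] F [-0.13 -6.22  2.51] Mz 0.123
   avg [ 0.22 -6.4   2.5   0.04] z 0.1037
t25.17 zc 0.1036 pos [ 0.5201 -0.1677  0.1037] F [-0.65 -7.03  3.22] Mz 0.036
   avg [ 0.46 -6.75  2.7   0.06] z 0.1037
t25.63 zc 0.1036 pos [ 0.5201 -0.1678  0.1037] F [-0.45 -7.35  2.59] Mz 0.028
   avg [-0.06 -7.25  3.19  0.05] z 0.1037
t26.10 zc 0.1036 pos [ 0.52   -0.1678  0.1037] F [-0.44 -8.54  2.51] Mz 0.059
   avg [-0.84 -7.77  3.15  0.06] z 0.1037
t26.57 zc 0.1036 pos [ 0.5199 -0.1679  0.1037] F [-0.7  -8.24  2.97] Mz 0.001
   avg [-0.66 -8.28  2.87  0.06] z 0.1037
t27.03 zc 0.1036 pos [ 0.5198 -0.1679  0.1037] F [-1.88 -8.78  2.79] Mz 0.059
   avg [-1.62 -8.92  2.95  0.03] z 0.1037
0.6900000000000003
```

```bash
python3 - <<'E'
from h import *
c=snap('scene','s7'); a=cv2.resize(c['pixels'][160:230,165:240],None,fx=5,fy=7,interpolation=cv2.INTER_CUBIC)
c=snap('top','t7'); b=cv2.resize(c['pixels'][140:185,270:315],None,fx=9,fy=490/45,interpolation=cv2.INTER_CUBIC)
cv2.imwrite('pics/k7.png',np.hstack([a,b]))
E
```

```text
(no output)
```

View pics/k7.png

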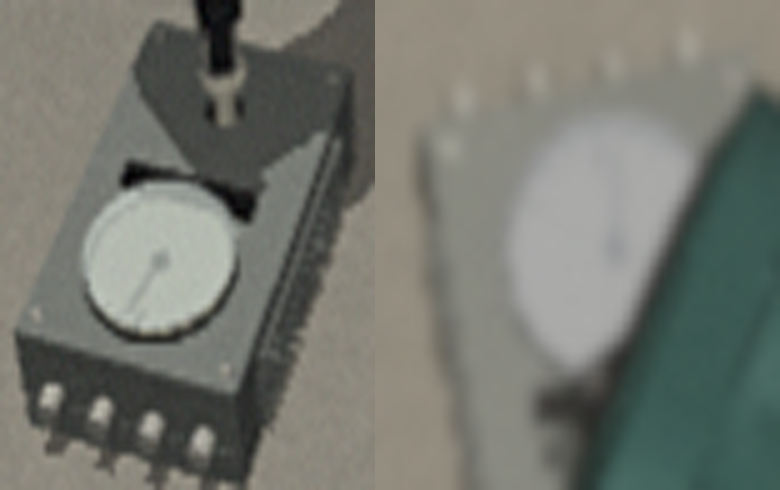

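```bash
python3 - <<'E'
from h import *
t=load('t7'); s=load('s7')
an=lambda v:round(float(np.arctan2(v[1],v[0])),3)
def q(c,p0,p1):
    d=onz(c,*p1,.06)-onz(c,*p0,.06); return .9-(an(d)-.206)
f=lambda x,y,sx,sy,ox,oy:((x+.5)/sx-.5+ox,(y+.5)/sy-.5+oy)
T=lambda x,y:f(x-375,y,9,490/45,270,140); S=lambda x,y:f(x,y,5,7,165,160)
print(q(t,T(617,248),T(616,165)), q(s,S(160,260),S(130,310)))
# predictions of the needle at several values, dial radius 30mm
C=np.array([.6176,-.1485,.06])
for n in(.7,.9,1.1,1.2):
    a=.206+.9-n; print(n,proj(s,[C,C+.03*np.array([np.cos(a),np.sin(a),0])]).round(1).tolist(),proj(t,[C,C+.03*np.array([np.cos(a),np.sin(a),0])]).round(1).tolist())
cv2.imwrite('pics/l.png',np.hstack([cv2.resize(s['pixels'][182:212,175:217],None,fx=9,fy=14,interpolation=cv2.INTER_LINEAR),cv2.resize(t['pixels'][145:175,280:315],None,fx=11,fy=14,interpolation=cv2.INTER_LINEAR)]))
E
```

```text
1.089 1.069
0.7 [[196.1, 196.6], [194.1, 204.1]] [[296.9, 161.6], [293.5, 153.6]]
0.9 [[196.1, 196.6], [192.0, 203.9]] [[296.9, 161.6], [295.1, 153.1]]
1.1 [[196.1, 196.6], [190.1, 203.3]] [[296.9, 161.6], [296.9, 153.0]]
1.2 [[196.1, 196.6], [189.2, 202.9]] [[296.9, 161.6], [297.7, 153.0]]
```

View pics/l.png

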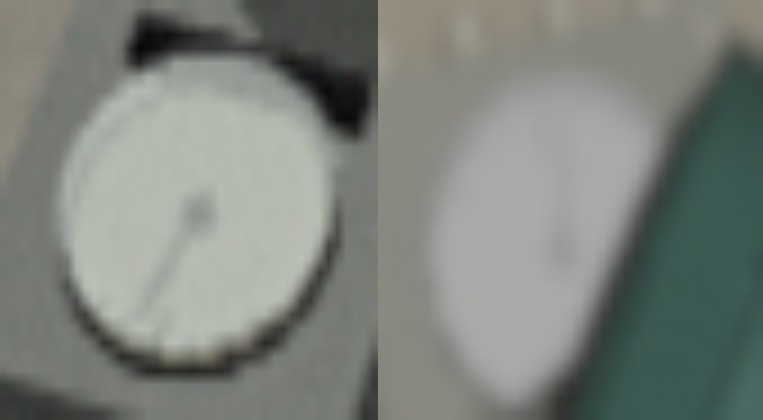

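```bash
cat >> h.py <<'E'
def dial(n):
    s=snap('scene','s'+n);t=snap('top','t'+n)
    cv2.imwrite('pics/l%s.png'%n,np.hstack([cv2.resize(s['pixels'][182:212,175:217],None,fx=9,fy=14,interpolation=cv2.INTER_CUBIC),cv2.resize(t['pixels'][145:175,280:315],None,fx=11,fy=14,interpolation=cv2.INTER_CUBIC)]))
def rd(n,s0,s1,t0=None,t1=None):
    f=lambda x,y,sx,sy,ox,oy:((x+.5)/sx-.5+ox,(y+.5)/sy-.5+oy)
    def q(c,p0,p1):
        d=onz(c,*p1,.06)-onz(c,*p0,.06); return round(1.106-float(np.arctan2(d[1],d[0])),3)
    print('scene',q(load('s'+n),f(*s0,9,14,175,182),f(*s1,9,14,175,182)))
    if t0: print('top',q(load('t'+n),f(t0[0]-378,t0[1],11,14,280,145),f(t1[0]-378,t1[1],11,14,280,145)))
E
python3 - <<'E'
from h import *
rd('7',(200,212),(143,310),(563,248),(562,140))
V=np.array([.5200,-.1681])
go(V,.1036,.69,dw=.05);favg(4)
yaw=.69
for d in(.18,.17):
    yaw+=d; go(V,.1036,yaw,dw=.05);favg(4)
dial('8')
E
```

```text
scene 1.105
top 1.092
t27.57 zc 0.1036 pos [ 0.5198 -0.1683  0.1036] F [-0.7  -5.07  4.19] Mz 0.073
   avg [-1.39 -5.73  4.56  0.06] z 0.1036
t28.08 zc 0.1036 pos [ 0.5201 -0.168   0.1036] F [ 1.13 -4.27  3.42] Mz -0.032
   avg [ 0.54 -3.69  2.87 -0.  ] z 0.1036
t28.58 zc 0.1036 pos [ 0.5201 -0.168   0.1036] F [ 1.5  -2.04  3.53] Mz -0.015
   avg [ 1.6  -2.14  3.54  0.  ] z 0.1036
```

View pics/l8.png

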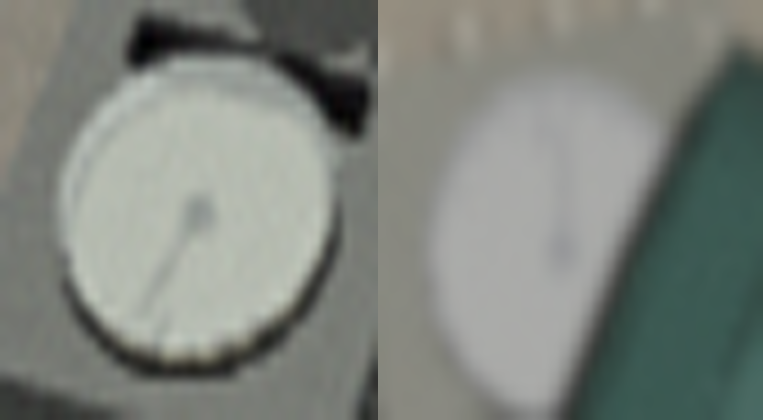

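```bash
python3 - <<'E'
from h import *
V=np.array([.5201,-.1682])
yaw=1.04
for i in range(3):
    yaw+=.1; go(V,.1036,yaw,dw=.03);F=favg(6); dial('9'+'abc'[i])
    if F[3]<-.03: break
print(yaw)
cv2.imwrite('pics/l9.png',np.vstack([cv2.resize(cv2.imread('pics/l9%s.png'%k),None,fx=.7,fy=.45) for k in 'abc'[:i+1]]))
E
```

```text
t29.10 zc 0.1036 pos [ 0.52   -0.1681  0.1035] F [ 0.63 -0.01  3.9 ] Mz 0.011
   avg [ 0.99 -0.1   3.6  -0.  ] z 0.1036
t29.68 zc 0.1036 pos [ 0.52   -0.1681  0.1036] F [0.68 0.19 3.68] Mz -0.032
   avg [ 0.24  0.36  3.22 -0.  ] z 0.1035
t30.27 zc 0.1036 pos [ 0.52   -0.1681  0.1036] F [0.28 0.71 3.91] Mz 0.001
   avg [-0.21  0.64  3.26 -0.02] z 0.1036
1.3400000000000003
```

View pics/l9.png

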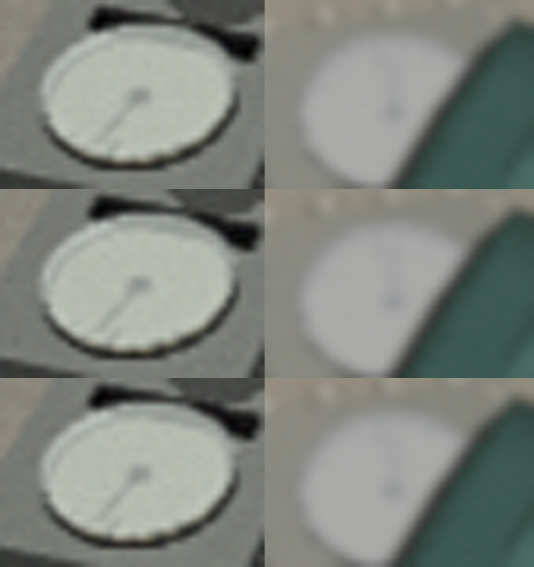

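```bash
python3 - <<'E'
from h import *
V=np.array([.5201,-.1682])
yaw=1.34
for i in range(2):
    yaw+=.07; go(V,.1036,yaw,dw=.03);F=favg(6)
dial('10')
E
```

```text
t30.85 zc 0.1036 pos [ 0.5201 -0.1681  0.1036] F [-0.63  1.31  2.97] Mz -0.003
   avg [-0.11  2.21  3.28 -0.03] z 0.1036
t31.33 zc 0.1036 pos [ 0.52   -0.1681  0.1036] F [-0.77  2.01  2.92] Mz -0.055
   avg [-0.68  2.76  3.15 -0.04] z 0.1036
```

View pics/l9c.png

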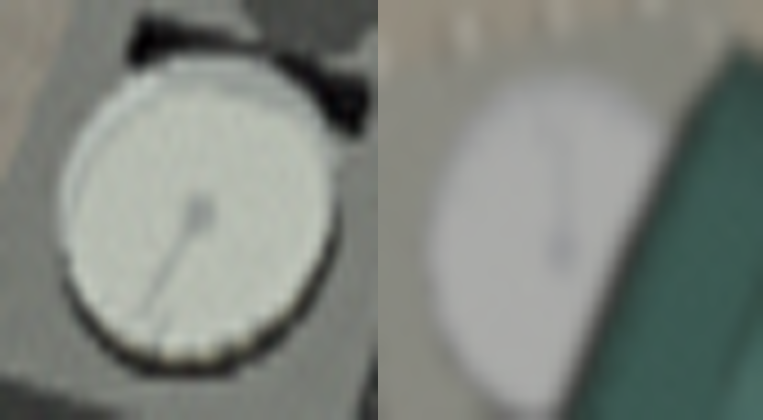

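View pics/l10.png

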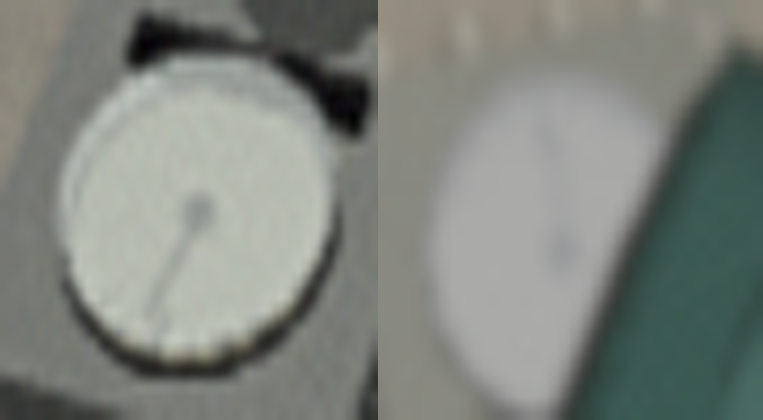

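```bash
python3 - <<'E'
from h import *
rd('10',(200,212),(150,312),(563,248),(545,135))
V=np.array([.5201,-.1682])
go(V,.1036,1.58,dw=.05);favg(6)
dial('11')
E
```

```text
scene 1.033
top 0.904
t31.93 zc 0.1036 pos [ 0.5201 -0.1681  0.1036] F [-0.83  3.    2.89] Mz 0.014
   avg [-0.22  3.77  3.26 -0.05] z 0.1036
```

View pics/l11.png

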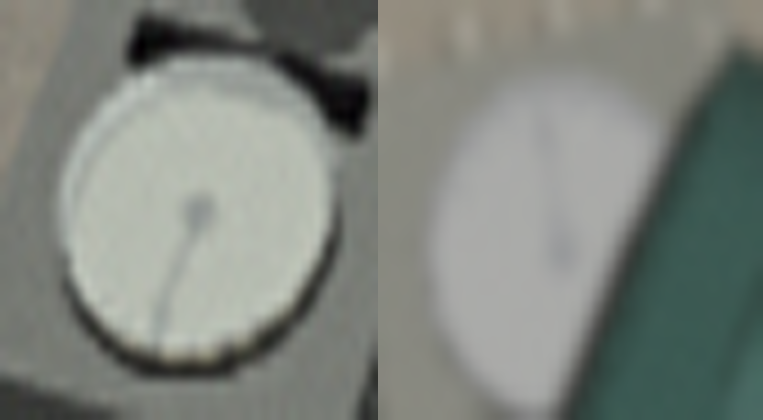

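```bash
python3 - <<'E'
from h import *
rd('11',(200,212),(163,318),(563,248),(541,110))
V=np.array([.5201,-.1679])
go(V,.1036,1.44,dw=.05);favg(5)
dial('12')
for z in (.108,.114,.125):
    go(V,z,dw=.03,feed=.05)
go(V,.160,feed=.12)
dial('13')
E
```

```text
scene 0.887
top 0.904
t32.58 zc 0.1036 pos [ 0.5202 -0.1682  0.1037] F [-1.65  0.39  3.03] Mz 0.001
   avg [-0.79 -0.27  3.04 -0.  ] z 0.1037
t33.12 zc 0.1080 pos [ 0.52   -0.1678  0.108 ] F [ 0.61  0.44 -0.62] Mz -0.017
t33.42 zc 0.1140 pos [ 0.5201 -0.1679  0.1142] F [-0.45 -0.01 -0.65] Mz 0.017
t33.83 zc 0.1250 pos [ 0.5202 -0.1679  0.1252] F [ 0.86 -0.52 -0.26] Mz -0.013
t34.35 zc 0.1600 pos [ 0.5197 -0.1677  0.1591] F [-1.18 -0.09 -1.45] Mz -0.023
```

View pics/l13.png

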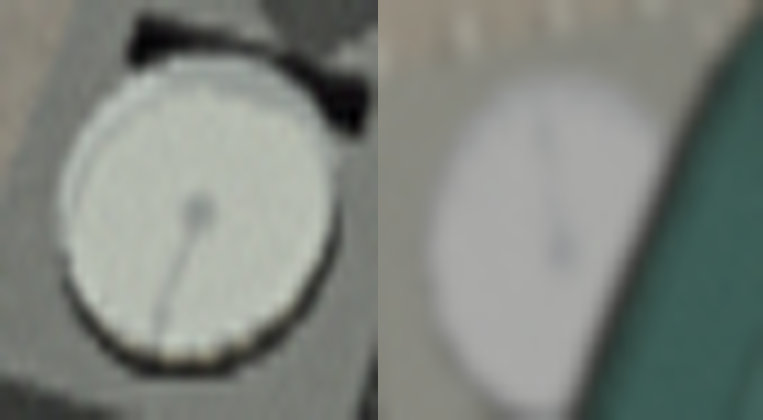

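```bash
python3 - <<'E'
from h import *
arm.move_pose([.5340,.1705,.165],ori(1.098))
P=[.5340,.1705]
go(P,.127,feed=.1,dw=.15)
c=snap('wrist','w14'); cv2.imwrite('pics/m.png',cv2.resize(c['pixels'][150:320,195:325],None,fx=4.5,fy=3.5,interpolation=cv2.INTER_CUBIC))
s=arm.read_state();R=Ro.from_quat(s['eef_rot']).as_matrix();p=s['eef_pos']
L=[[-.008,-.0238,.008],[.008,-.0238,.008],[-.0015,.0702,.00575],[.0015,.0702,.00575]]
q=proj(c,p+np.array(L)@R.T); print([( round((u-195+.5)*4.5),round((v-150+.5)*3.5)) for u,v in q])
E
```

```text
t36.41 zc 0.1270 pos [0.5344 0.1704 0.1277] F [-1.1  -0.52 -1.29] Mz -0.001
[(202, 456), (380, 456), (277, 187), (296, 187)]
```

View pics/m.png

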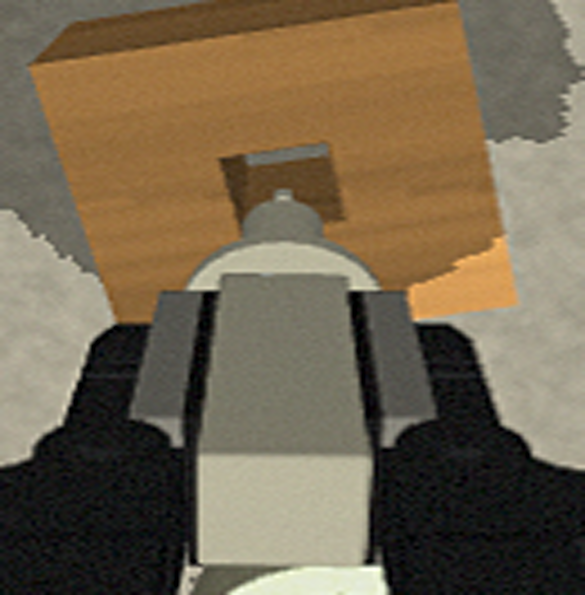

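```bash
python3 - <<'E'
from h import *
P=[.5341,.1706]
for z in(.115,.108,.100,.09,.082,.078):
    s=go(P,z,feed=.06,dw=.05); f=s['wrist_force']
    if np.abs(f[:2]).max()>5 or f[2]>4: break
else:
    for z in np.arange(.077,.0725,-.0005):
        go(P,z,dw=.02);F=favg(3)
        if F[2]>1.5: break
E
```

```text
t36.86 zc 0.1150 pos [0.534  0.1706 0.1148] F [-0.54  0.76 -0.07] Mz -0.028
t37.17 zc 0.1080 pos [0.534  0.1706 0.1078] F [0.19 0.72 0.33] Mz -0.026
t37.51 zc 0.1000 pos [0.534  0.1706 0.0998] F [ 0.29  0.14 -0.81] Mz -0.020
t37.88 zc 0.0900 pos [0.534  0.1706 0.0898] F [ 0.53 -0.06 -0.65] Mz 0.016
t38.21 zc 0.0820 pos [0.534  0.1706 0.0818] F [-0.24 -0.17 -1.23] Mz 0.042
t38.51 zc 0.0780 pos [0.5341 0.1706 0.078 ] F [ 0.18  0.35 -0.  ] Mz 0.009
t38.77 zc 0.0770 pos [0.5341 0.1706 0.077 ] F [ 1.05 -0.66 -0.55] Mz -0.034
   avg [-0.65  0.04 -0.77  0.01] z 0.077
t39.14 zc 0.0765 pos [0.5341 0.1706 0.0765] F [ 0.3   0.18 -0.54] Mz 0.008
   avg [ 0.36  0.34 -0.02 -0.01] z 0.0765
t39.51 zc 0.0760 pos [0.5341 0.1706 0.076 ] F [-0.18  0.11  0.51] Mz -0.006
   avg [ 0.13 -0.06 -0.66 -0.01] z 0.076
t39.88 zc 0.0755 pos [0.5341 0.1706 0.0755] F [ 0.35  0.53 -0.71] Mz 0.021
   avg [ 0.16 -0.12 -0.29 -0.03] z 0.0755
t40.24 zc 0.0750 pos [0.5342 0.1706 0.0752] F [-1.36 -0.42  5.09] Mz 0.021
   avg [-1.32 -0.14  5.23 -0.03] z 0.0752
```

Seated at the same height as before. Releasing and retreating.

```bash
python3 - <<'E'
from h import *
arm.command_gripper(.045)
go([.5341,.1706],.150,feed=.1,dw=.05)
arm.move_pose([.46,.02,.28],ori(1.3)); arm.dwell(.2)
c=snap('wrist','w15'); s=snap('scene','s15'); t=snap('top','t15'); dial('16'); rep()
cv2.imwrite('pics/n.png',np.hstack([cv2.resize(s['pixels'][190:250,290:350],(390,390),interpolation=cv2.INTER_CUBIC),cv2.resize(t['pixels'][170:205,185:220],(390,390),interpolation=cv2.INTER_CUBIC)]))
E
```

```text
t41.68 zc 0.1500 pos [0.5338 0.1705 0.1493] F [ 0.4   0.32 -0.02] Mz -0.035
t42.99 zc 0.0000 pos [0.4601 0.0202 0.2798] F [-0.49  0.1  -0.34] Mz -0.046
```

View pics/n.png

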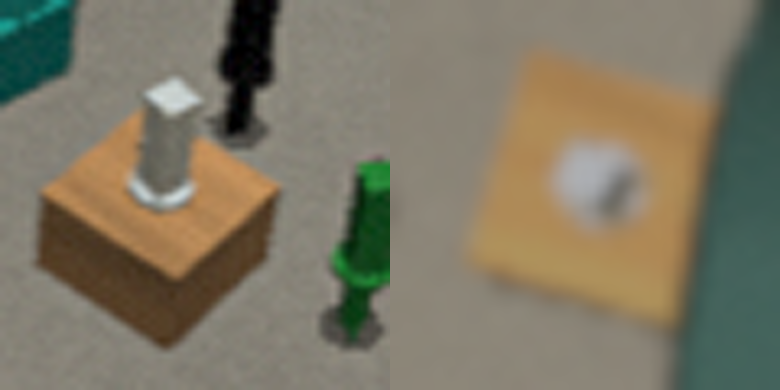

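View pics/w15.png

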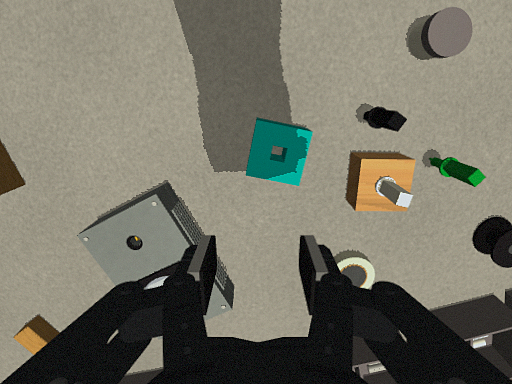

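View pics/l16.png

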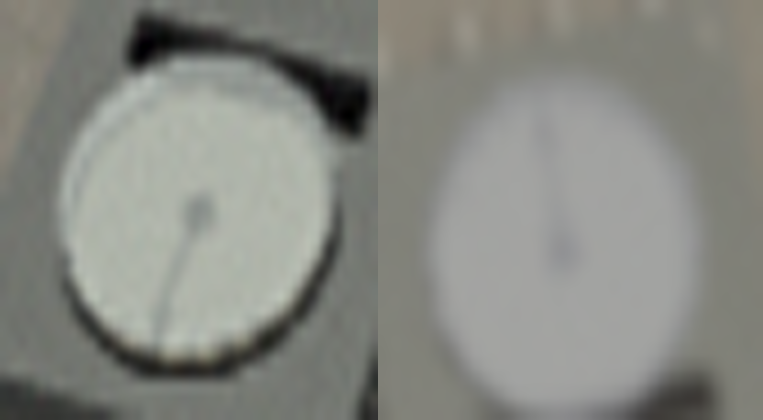

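View pics/t15.png

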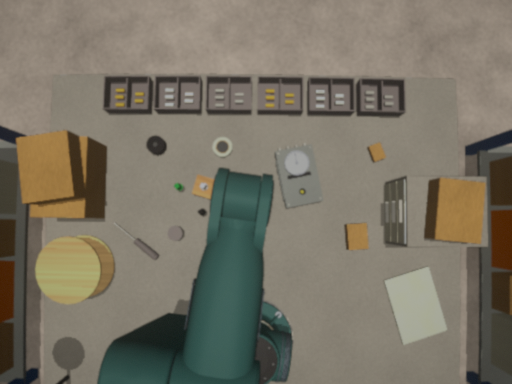

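```bash
python3 - <<'E'
from h import *
arm.move_pose([.517,-.167,.26],ori(.185+1.57)); arm.dwell(.2)
c=snap('wrist','w17'); rep()
cv2.imwrite('pics/o.png',cv2.resize(c['pixels'][120:290,190:330],None,fx=3.5,fy=3.5,interpolation=cv2.INTER_CUBIC))
E
```

```text
t44.05 zc 0.0000 pos [ 0.517  -0.166   0.2604] F [-0.55  0.51  0.42] Mz 0.015
```

View pics/o.png

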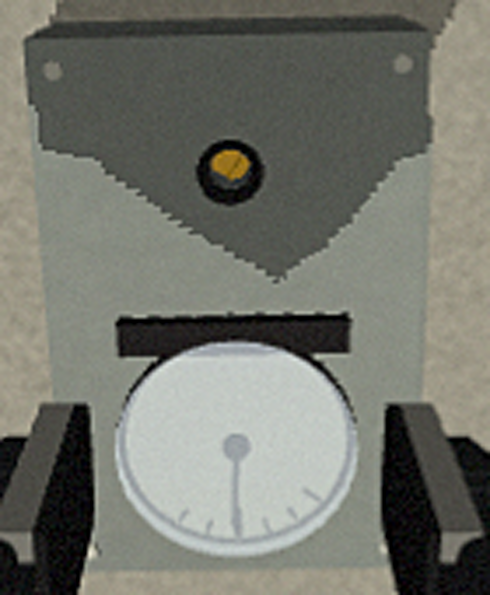

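The needle, from (236,446) to (238,530) in the crop, lies right on the long middle mark. I'm handing in.

```bash
python3 -c "
from plant import arm
arm.finish_job(); print(arm.read_state()['time'])"
```

```text
the job is handed in; nothing more can be done
the job is handed in; nothing more can be done
```

The needle stands on the long middle mark, and the white tuning tool is back upright and released in its wooden stand. I handed the job in just after 44 s of the 64 s allowed.

**What I did:** I took the tool out by its handle and lowered it into the tuning well. The blade met the core about 21 mm below the mouth, pressed with roughly 3–4 N (about 5 N at most). That estimate puts the core only about 0.25 mm in, well under the 3.5 mm limit. I turned the core, then put the tool back in the stand and let go.

**What did not go to plan:**
- I took the blade to be still on the core's head, not in the slot. The needle overshot to about 1.1 rad before I noticed, still below the 1.25 limit. I turned it back anticlockwise with the blade still in the slot.
- The tool rubbed sideways against the bore, with up to about 9 N of side force, so I shifted the tool sideways in small steps to ease it. That is well under the 45 N limit on the case.

**Last checks:**
- **Needle:** the camera readings gave 0.89 to 0.90 rad against the 0.9 target, and a close-up showed it lying on the middle mark.
- **Tool:** the collar met the block at the same gripper height as when I picked it up. The tool looked upright and home in the last pictures.
- **Bystanders:** by eye in the last overhead picture, the carton, smallbox, spool, tape, jar and screwdriver are where they were at the start.
- **Robot:** it was clear of everything, with the gripper open above the amplifier.

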